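# Adjust the wrench and tighten the organiser's clamp nut

## Task

The organiser's clamp has come loose and the adjustable wrench lies slack round its nut. One of the two round pots (glass jar or wooden pot) stands where the handle has to swing: stand that one upright on the cork coaster and leave the other alone; roll the wrench's ribbed worm until the jaws just fit the nut, and then swing the handle so that the nut turns clockwise (seen from above) by about a sixth of a turn. Leave the wrench lying snug on the nut, let it touch neither pot, and do not shift the other things on the desk.

Things in the scene. Friction and masses are not known exactly. Their poses are not given: they have to be found in the camera images.
- nut_center (a point): centre (12.5 mm above the desk) of the clamp's dark steel hexagonal nut: 40 mm across flats, 24 mm high, upright axis, on a fixed 16 mm stud that ends 32 mm above the desk, under the organiser's tray. The point turns with the nut. At the start the two flats to be gripped lie along the wrench's handle.
- nut (a joint): angle of the nut in rad: 0 at the start, grows as it turns clockwise seen from above (tightening); a sixth of a turn is 1.05. Stiff (about 0.15 Nm), stays where it is left; a wrench with slack jaws slips round it.
- tray_edge (a point): middle of the lower edge nearest the handle of the fixed sky-blue organiser tray: 140 mm along this point's level x axis (away from the handle), 42.5 mm to either side along y, underside 100 mm and rim 148 mm above the desk. The edge lies 20 mm from the nut's axis on the handle's side, so a tool held upright on the worm hits the tray. The post stands beyond the nut.
- worm_center (a point): centre of the worm: a dark steel roller, 32 mm in diameter over its 12 ribs (4 mm thick, grooves 5 mm deep), 28 mm long, lying level across the wrench's head, its top 34 mm above the desk. Site fixed to the wrench: x from handle to nut, y along the roller from moving to fixed jaw, z up. The head is 18 mm high, the 4 mm cheeks 18 mm to either side along y reach up 29 mm.
- worm_top (a point): top of the worm, 16 mm above worm_center, same axes. Pushing the top towards the handle (-x) closes the jaws, towards the nut opens them; about 3 N, no spring. A fingertip sunk 3 to 4 mm below the top and drawn across it moves it about 1 rad a stroke if the tool's upper end leans 30 to 40 degrees towards the handle (also clear of the tray), its leading edge lowest; upright it jams on the ribs.
- handle (a point): point on the middle line of the wrench's handle, 140 mm from the nut's axis, 8 mm above the desk; axes as for worm_center. The handle is 22 mm wide, 16 mm high and ends 46 mm further along -x. To tighten, it swings sideways, towards its +y side.
- worm (a joint): angle of the worm in rad; grows as the jaws close, 4.5 mm of jaw travel per rad.
- jaw (a joint): travel of the moving jaw in m: 0 fully open (56 mm between the jaws); the opening is 0.056 minus this, so at 0.016 the jaws touch the 40 mm nut on both sides. They fit when the value is above 0.014.
- jar_mid (a point): centre, half-way up, of the straight clear glass votive jar: 62 mm in diameter, 72 mm high, open at the top, 0.2 kg, loose. z axis up.
- pot_mid (a point): centre, half-way up, of the straight wooden pencil pot: 64 mm in diameter, 78 mm high, open at the top, 0.16 kg, loose. z axis up. Of jar and pot one stands in the handle's swing (100 to 125 mm from the nut's axis back along the handle, 85 to 110 mm to its +y side), the other just beyond the handle's end (235 to 260 mm from the nut), out of its swing.
- coaster: round cork coaster lying on the desk, fixed: 110 mm in diameter, 5 mm thick, origin at the centre of its underside.
- wrench: the adjustable wrench: plain steel, 210 mm long, 0.7 kg, loose, flat on the desk; origin on its underside, where a 40 mm nut that touches the fixed jaw has its axis; x axis from handle to nut, fixed jaw at +y, moving jaw at -y. The worm's centre lies 45 mm along -x and 12 mm along -y.
- jar: the glass jar, origin at the centre of its foot.
- pot: the wooden pot, origin at the centre of its foot.
- crayon_case: orange silicone crayon case, 180 x 70 x 26 mm, loose bystander, origin under its centre.
- spoon_rest: stainless steel spoon rest, 96 mm dish with a 90 mm tail, 10 mm high, loose bystander, origin under the dish.
- trinket_box: wooden box, 96 x 126 x 57 mm, loose bystander, origin under its centre.
- tape: roll of clear tape lying flat, 90 mm in diameter, 24 mm high, loose bystander, origin under its centre.
- mug: white mug, 80 mm in diameter, 85 mm high, loose bystander, origin under its centre.
- notebook: blue notebook, 110 x 150 x 14 mm, loose bystander, origin under its centre.
There are look-alikes about, which are no part of the job. What is meant by the wrench is not green, and is the larger of those in its own colour. Of the things that look like the jar, the smaller one is meant.

How it is judged:
By the outcome, as a careful person would: the job done as asked, in the order asked, and still so for the second after the job is handed in, with the robot touching nothing.
It also fails if it takes over 67 s, if anything falls off the work surface, if the arm or the gripper's body presses on something with over 40 N, if the wrist force passes 120 N, or if a joint passes its speed limit or range.

## Robot

A 6-joint arm with a two-finger parallel gripper is mounted at the origin on the work surface. World frame = base frame: x ahead of the robot, y to its left, z up, the work surface at z = 0. Lengths are in m, angles in degrees, forces in N, time in s.
With the tool pointing down it reaches from about 0.35 to 0.875 m from the base axis. Payload 4.2 kg.
Tool frame: the origin (TCP) lies midway between the tips of the shut fingers; the grasp point (between the pads) lies 19 mm behind it; z points along the fingers, y is the direction in which the jaws open and shut (so a half turn about z gives the same grasp; the last joint's range is limited). The gripper opens to 87 mm and grips with 3 to 60 N. Pads are 19 mm wide; open, the fingers measure 117 mm over their backs; the gripper's body (75 mm by 190 mm) begins 51 mm behind the grasp point.
Start: joints at [82.311, 22.042, 0.453, 0, -68.411, -14.817], TCP at [0.239, 0.577, 0.223] pointing down, gripper open.
Joint ranges: [-179.83, 179.83], [-69.29, 118.12], [-61.27, 80.66], [-181.25, 117.63], [-171.15, -9.14], [-177.46, 177.46]. Speed limits (degrees/s): [159.86, 159.86, 180, 180, 180, 180].

## Interface

Orientations are given as [roll, pitch, yaw] about the fixed x, y, z axes, in that order (R = Rz(yaw) Ry(pitch) Rx(roll)).
In Python, from cell import * gives the robot as it stands. The module is installed in compiled form; this text tells all that it offers.
- The arm moves only by the tool apply_moves, never from a script. Its argument "steps" is a list of rows, each a list of 7 numbers: the turn, a rotation vector about the tool's x, y, z in rad, then the shift along the tool's x, y, z in m, then the closure, from -1 (fully open) to 1 (shut). In form: [[wx, wy, wz, dx, dy, dz, claw], ...]. A call has 1 to 10 rows; each row is the pose to reach, as a shift and turn from the pose commanded when the call began, along the tool's axes at that moment; what a row does not reach only later rows make up. A row lasts 1/8 s, in which the tool goes at most 62.5 mm and 10.7 degrees, less where a joint would pass 70% of its speed; a pose out of reach is approached as far as the arm can. A call with a gripper value outside its range is refused whole. The fingers move at their own pace and stop on an object; "newtons" is the grip in N (left out, the last holds). Time passes only in rows, so rows that repeat a pose let the fingers close. It gives the time, the measured TCP pose, the force and the opening at its end, in the units of the state.
- get_obs(): the state, without advancing time (a new reading comes with each control period).
- camera(name): name is "scene" or "top" or "wrist"; returns (picture, depth): 420x560x3 uint8, blue, green, red; 420x560 float32, m along the optical axis (not along the pixel's ray), 0 where there is no reading.
- camera_info(name): a dict with "fx", "fy", "cx", "cy" (pixels), "rvec" (rotation vector, rad) and "tvec" (3), from world to camera coordinates, as OpenCV has them. Camera axes: x right, y down, z forward; pixel columns grow to the right and rows downward; lengths in m; the calibration is good to about 2 mm. A picture is of the moment at which its call begins: read the wrist's pose just before it. camera_info takes no time and is no camera call; for the wrist camera it gives the pose at the moment of the call.
- close_job(): hands the job in, once; it reports no verdict.
The state is a dict: "clock": time; "qpos": joint angles; "dq": joint speeds; "tau": joint torques, N m; "eef_pos": TCP position; "orientation": TCP orientation; "wrist_force": force on the tool from outside, world axes, zero at the start; "ft_torque": the same for the moment, N m; "opening": opening from 0.0 (shut) to 1.0 (fully open).
Only numpy, scipy, OpenCV 4.12 (cv2) and the standard library are available. Lean on these libraries where they do the work, as an engineer would, in place of code of your own. Each camera call takes 0.05 s, during which the arm holds its last target.

## Working session

There is one attempt and no reset: what is moved stays moved. The work goes in short steps, Python scripts to look and compute and a tool call to move; the robot and the scene stay as the last step left them, time stands still between calls to the robot, and variables do not carry over. Pictures are saved under pics/ and viewed, and the job is handed in when it is done.

Besides the shell and the picture viewer there is one more tool, called after "Emit:" in YAML: its name, and indented under it one key for each argument. apply_moves: Moves the arm, as the interface text tells. Its arguments: {"type":"object","properties":{"steps":{"type":"array"},"newtons":{"type":"number"}},"required":["steps"]}

```bash
mkdir -p pics
cat > h.py <<'E'
from cell import *
import numpy as np, cv2
from scipy.spatial.transform import Rotation as R
def snap(n,f):
    i=camera_info(n); p,d=camera(n); cv2.imwrite(f'pics/{f}.png',p); np.savez(f'pics/{f}.npz',p=p,d=d,**{k:np.array(i[k]) for k in i}); return p,d,i
def load(f):
    z=np.load(f'pics/{f}.npz'); return z['p'],z['d'],z
def w(f,u,v,zplane=None):
    p,d,i=load(f); Rm=cv2.Rodrigues(np.array(i['rvec'],float))[0]; t=np.array(i['tvec'],float).ravel()
    r=np.array([(u-i['cx'])/i['fx'],(v-i['cy'])/i['fy'],1.])
    c=-Rm.T@t; q=Rm.T@r
    if zplane is None: s=d[int(round(v)),int(round(u))]
    else: s=(zplane-c[2])/q[2]
    return c+s*q
def px(f,P):
    p,d,i=load(f); return cv2.projectPoints(np.array(P,float).reshape(-1,3),np.array(i['rvec'],float),np.array(i['tvec'],float),np.array([[i['fx'],0,i['cx']],[0,i['fy'],i['cy']],[0,0,1.]]),None)[0].reshape(-1,2)
def crop(f,x0,x1,y0,y1,s,o):
    p=load(f)[0][y0:y1,x0:x1]; cv2.imwrite(f'pics/{o}.png',cv2.resize(p,None,fx=s,fy=s,interpolation=cv2.INTER_CUBIC))
E
python3 - <<'E'
from h import *
for n in ('scene','top','wrist'): snap(n,n+'0')
print(get_obs())
E
```

```text
{'clock': 0.15, 'qpos': array([ 8.23126215e+01,  2.20806050e+01,  3.98266841e-01, -1.93047282e-02,
       -6.84108500e+01, -1.48158684e+01]), 'dq': array([ 0.00762979, -0.0096849 ,  0.2179753 ,  0.17912616,  0.05902146,
       -0.03963598]), 'tau': array([-4.48809715e-05, -3.91051662e+01,  1.87589103e+01,  4.22235131e+00,
        1.23633194e-02, -1.42393692e-04]), 'eef_pos': array([0.23903634, 0.57700004, 0.22171796]), 'orientation': array([ 1.79905322e+02, -6.48732491e-03, -2.25103593e+01]), 'wrist_force': array([-0.09155643, -0.62455752, -0.89600388]), 'ft_torque': array([0.02006915, 0.00827195, 0.03838863]), 'opening': 0.9943451002713476}
```

View pics/scene0.png

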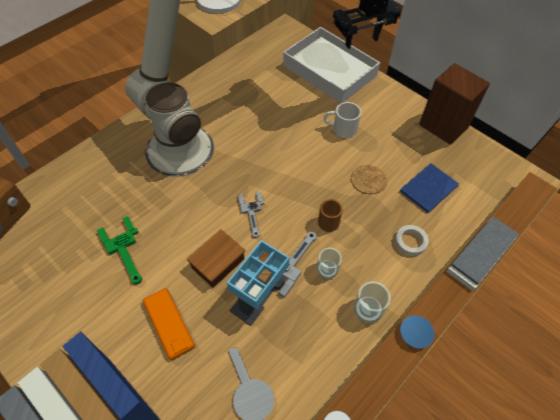

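View pics/top0.png

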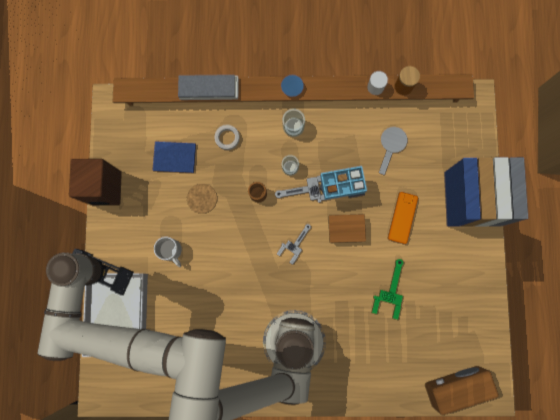

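View pics/wrist0.png

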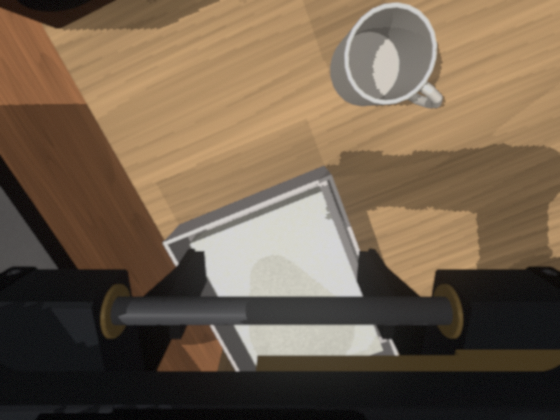

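The top view shows four wrench-like or jar-like groups:
- **Wrenches:** a grey one at (277–320,190) round the nut by the tray, a smaller grey one at (295,243) and a green one at (390,290). The one at the nut is the larger grey.
- **Jars:** a small one at (290,165) and a bigger one at (293,123). The small one is meant, and it stands on the handle's +y side.

The pot at (257,191) is beyond the handle's end, and the coaster is at (202,198). I'll confirm these in enlarged crops.

Run:
```python
from h import *
crop('top0',180,380,100,250,4,'c1'); crop('scene0',220,420,150,320,4,'c2')
```

```text
(no output)
```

View pics/c1.png

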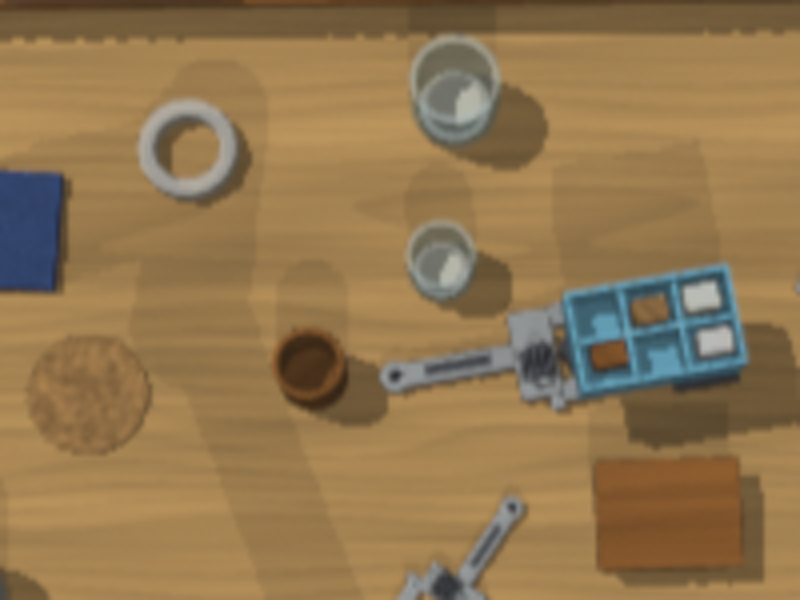

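View pics/c2.png

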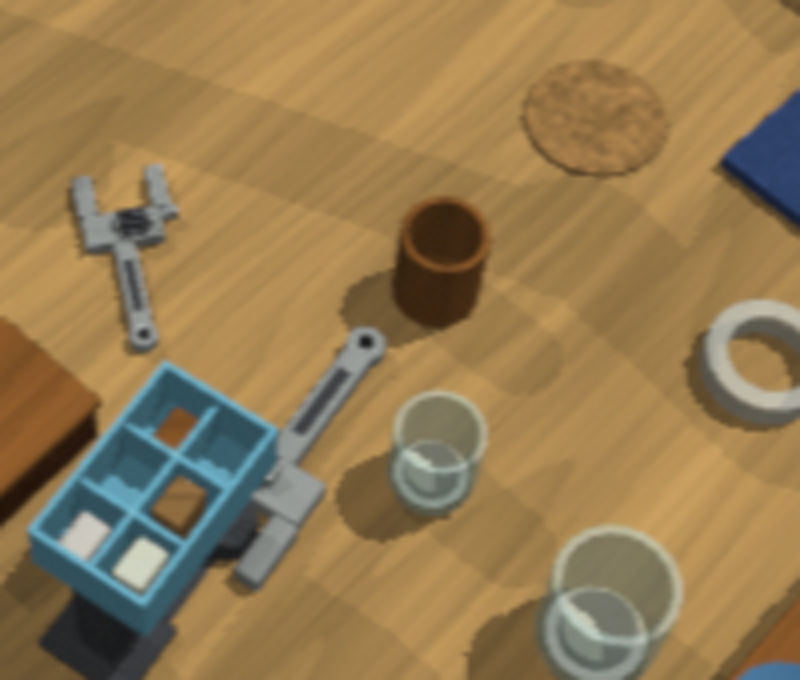

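Run:
```python
from h import *
g=lambda x,y,z:w('top0',180+(x-1.5)/4,100+(y-1.5)/4,z)
for n,a in dict(jar=(441,254,.072),pot=(310,364,.078),coast=(89,394,.005),hole=(396,376,.016),worm=(540,362,.034),t1=(563,293,.148),t2=(728,266,.148),t3=(746,362,.148),t4=(582,397,.148),headTL=(508,316,.018),headBL=(518,402,.018),handU=(513,348,.016),handD=(517,374,.016)).items(): print(n,g(*a).round(4))
g2=lambda x,y,z:w('scene0',220+(x-1.5)/4,150+(y-1.5)/4,z)
for n,a in dict(jar=(439,432,.072),pot=(444,234,.078),coast=(596,117,.005),hole=(366,342,.016),t1=(170,362,.148),t2=(277,435,.148)).items(): print('s',n,g2(*a).round(4))
i=camera_info('wrist');o=get_obs();Rm=cv2.Rodrigues(np.array(i['rvec']))[0];c=-Rm.T@np.array(i['tvec']);T=R.from_euler('xyz',o['orientation'],degrees=True).as_matrix()
print(i['fx'],T.T@(c-o['eef_pos']),T.T@Rm.T)
```

```text
jar [0.6211 0.0076 0.072 ]
pot [0.5228 0.122  0.078 ]
coast [0.5095 0.3266 0.005 ]
hole [0.5223 0.0487 0.016 ]
worm [ 0.531  -0.0798  0.034 ]
t1 [ 0.5695 -0.0946  0.148 ]
t2 [ 0.5916 -0.2332  0.148 ]
t3 [ 0.5097 -0.2462  0.148 ]
t4 [ 0.4811 -0.1092  0.148 ]
headTL [ 0.576  -0.0523  0.018 ]
headBL [ 0.4977 -0.0604  0.018 ]
handU [ 0.5471 -0.0565  0.016 ]
handD [ 0.5234 -0.0599  0.016 ]
s jar [0.6208 0.0057 0.072 ]
s pot [0.5243 0.1217 0.078 ]
s coast [0.512  0.3262 0.005 ]
s hole [0.5225 0.049  0.016 ]
s t1 [ 0.4892 -0.1093  0.148 ]
s t2 [ 0.5718 -0.0996  0.148 ]
314.0363628329262 [ 8.28359261e-02 -2.48251216e-05 -1.61482854e-01] [[ 7.75425344e-05 -9.52780339e-01 -3.03660368e-01]
 [ 9.99999989e-01  3.64810908e-05  1.40894473e-04]
 [-1.23163622e-04 -3.03660376e-01  9.52780332e-01]]
```

```bash
cat >> h.py <<'E'
def to(*targets):
    """targets: (pos, rpy or None or matrix): print row deltas (measured -> target) in tool axes"""
    o=get_obs(); T=R.from_euler('xyz',o['orientation'],degrees=True)
    print('now',o['clock'],o['eef_pos'].round(4),o['orientation'].round(2),'F',o['wrist_force'].round(2),'op',round(o['opening'],3))
    for p,r in targets:
        d=T.inv().apply(np.array(p)-o['eef_pos'])
        if r is None: rv=np.zeros(3)
        else:
            r=r if isinstance(r,R) else R.from_euler('xyz',r,degrees=True)
            rv=(T.inv()*r).as_rotvec()
        print(rv.round(3).tolist(),d.round(4).tolist(),'rows',np.linalg.norm(d)/.0625,np.degrees(np.linalg.norm(rv))/10.7)
E
python3 - <<'E'
from h import *
to(((0.621,0.0068,0.13),(180,0,-22.5)))
E
```

```text
now 0.15 [0.239  0.577  0.2217] [ 1.7991e+02 -1.0000e-02 -2.2510e+01] F [-0.09 -0.62 -0.9 ] op 0.994
[0.002, -0.0, -0.0] [0.5712, 0.3804, 0.0924] rows 11.078616567478592 0.008921918834162393
```

Emit:
apply_moves:
  steps:
    - [0,0,0,0.571,0.38,0.06,-1]
    - [0,0,0,0.571,0.38,0.06,-1]
    - [0,0,0,0.571,0.38,0.06,-1]
    - [0,0,0,0.571,0.38,0.06,-1]
    - [0,0,0,0.571,0.38,0.06,-1]
    - [0,0,0,0.571,0.38,0.06,-1]
    - [0,0,0,0.571,0.38,0.06,-1]
    - [0,0,0,0.571,0.38,0.06,-1]
    - [0,0,0,0.571,0.38,0.06,-1]
    - [0,0,0,0.571,0.38,0.06,-1]

```text
clock: 1.4
eef_pos: [0.5868, 0.0585, 0.1678]
orientation: [180.0, 0.0, -22.5]
wrist_force: [1.1, 0.4, -1.0]
opening: 1.001
```

Emit:
apply_moves:
  steps:
    - [0,0,0,0,0,0,-1]
    - [0,0,0,0,0,0,-1]

```text
clock: 1.65
eef_pos: [0.5857, 0.06, 0.1675]
orientation: [180.0, 0.1, -22.6]
wrist_force: [-1.1, 0.5, 0.0]
opening: 0.999
```

Run:
```python
from h import *
to(((0.621,0.0068,0.13),(180,0,-22.5)),((0.621,0.0068,0.031),(180,0,-22.5)))
snap('wrist','w1')
```

```text
now 1.65 [0.5857 0.06   0.1675] [ 1.7997e+02  6.0000e-02 -2.2570e+01] F [-1.08  0.47  0.03] op 0.999
[0.001, 0.001, -0.001] [0.053, 0.0355, 0.0375] rows 1.1845062908324013 0.008842287764135532
[0.001, 0.001, -0.001] [0.0531, 0.0355, 0.1365] rows 2.411485040301476 0.008842287764135532
```

View pics/w1.png

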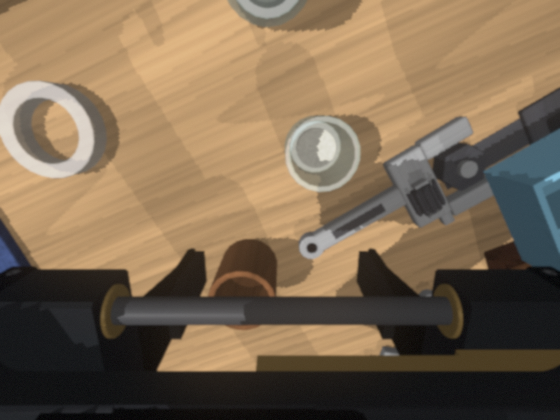

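The wrist view shows the jar rim centred at (323,153), the pot at (243,290), the handle hole at (312,247), the worm at (428,200) and the stud at (468,168). Checking those positions.

Run:
```python
from h import *
for n,a in dict(jar=(323,153,.072),pot=(243,293,.078),hole=(312,247,.016),worm=(428,200,.034),stud=(468,168,.032)).items(): print(n,w('w1',*a).round(4))
crop('w1',290,560,80,270,2.9,'c3')
```

```text
jar [0.6201 0.009  0.072 ]
pot [0.5302 0.1208 0.078 ]
hole [0.5207 0.0507 0.016 ]
worm [ 0.532  -0.0727  0.034 ]
stud [ 0.5474 -0.1164  0.032 ]
```

View pics/c3.png

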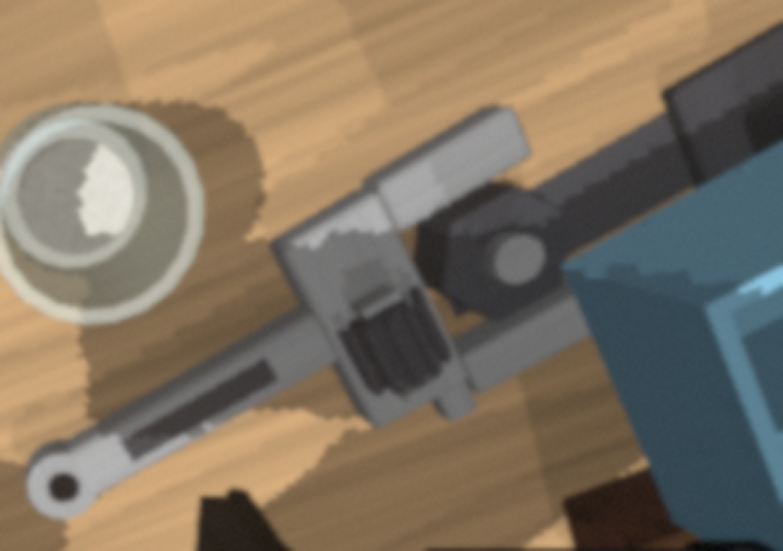

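Emit:
apply_moves:
  steps:
    - [0,0,0,0.053,0.035,0.03,-1]
    - [0,0,0,0.053,0.035,0.03,-1]
    - [0,0,0,0.053,0.035,0.085,-1]
    - [0,0,0,0.053,0.035,0.135,-1]
    - [0,0,0,0.053,0.035,0.136,-1]

```text
clock: 2.33
eef_pos: [0.6181, 0.0085, 0.0289]
orientation: [179.7, 0.4, -22.4]
wrist_force: [0.8, -0.1, 0.2]
opening: 0.999
```

Emit:
apply_moves:
  steps:
    - [0,0,0,0,0,0,0.3]
    - [0,0,0,0,0,0,0.5]
    - [0,0,0,0,0,0,0.7]
    - [0,0,0,0,0,0,1]
    - [0,0,0,0,0,0,1]
  newtons: 15

```text
clock: 2.95
eef_pos: [0.6225, 0.008, 0.0337]
orientation: [-179.9, -0.1, -22.5]
wrist_force: [-0.8, 1.6, 6.4]
opening: 0.701
```

Emit:
apply_moves:
  steps:
    - [0,0,0,0,0,-0.05,1]
    - [0,0,0,0,0,-0.1,1]
    - [0,0,0,0,0,-0.1,1]

```text
clock: 3.32
eef_pos: [0.6244, 0.008, 0.1368]
orientation: [-179.7, -0.5, -22.5]
wrist_force: [-0.7, 0.2, -2.2]
opening: 0.703
```

Run:
```python
from h import *
to(((0.511,0.3264,0.13),(180,0,-22.5)))
snap('wrist','w2')
```

```text
now 3.325 [0.6244 0.008  0.1368] [-179.7    -0.47  -22.49] F [-0.67  0.18 -2.21] op 0.703
[-0.005, -0.008, 0.0] [-0.2266, -0.2508, 0.0063] rows 5.4081491384648706 0.05243286802236732
```

View pics/w2.png

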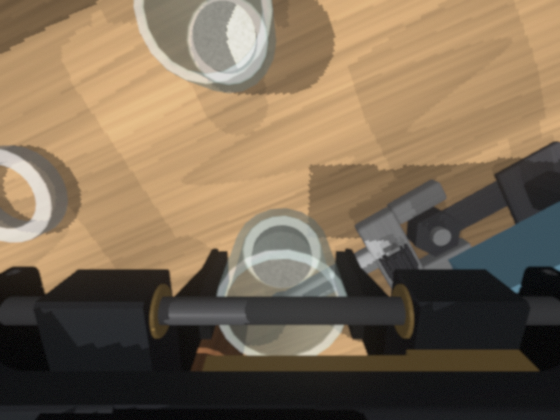

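Emit:
apply_moves:
  steps:
    - [0,0,0,-0.035,-0.04,0,1]
    - [0,0,0,-0.07,-0.079,0,1]
    - [0,0,0,-0.105,-0.119,0,1]
    - [0,0,0,-0.14,-0.158,0,1]
    - [0,0,0,-0.175,-0.198,0,1]
    - [0,0,0,-0.205,-0.232,0,1]
    - [0,0,0,-0.224,-0.253,0,1]
    - [0,0,0,-0.224,-0.253,0,1]
    - [0,0,0,-0.224,-0.253,0,1]

```text
clock: 4.5
eef_pos: [0.5107, 0.3261, 0.1304]
orientation: [179.8, 0.1, -22.5]
wrist_force: [-0.1, 0.4, -1.4]
opening: 0.702
```

Run:
```python
from h import *
to(((0.511,0.3264,0.13),(180,0,-22.5)))
snap('top','t2')
crop('t2',150,350,100,250,4,'c4')
```

```text
now 4.5 [0.5107 0.3261 0.1304] [ 1.7981e+02  9.0000e-02 -2.2530e+01] F [-0.12  0.4  -1.35] op 0.702
[0.003, 0.002, -0.001] [0.0002, -0.0004, 0.0004] rows 0.009333121894137805 0.02004501418409499
```

View pics/c4.png

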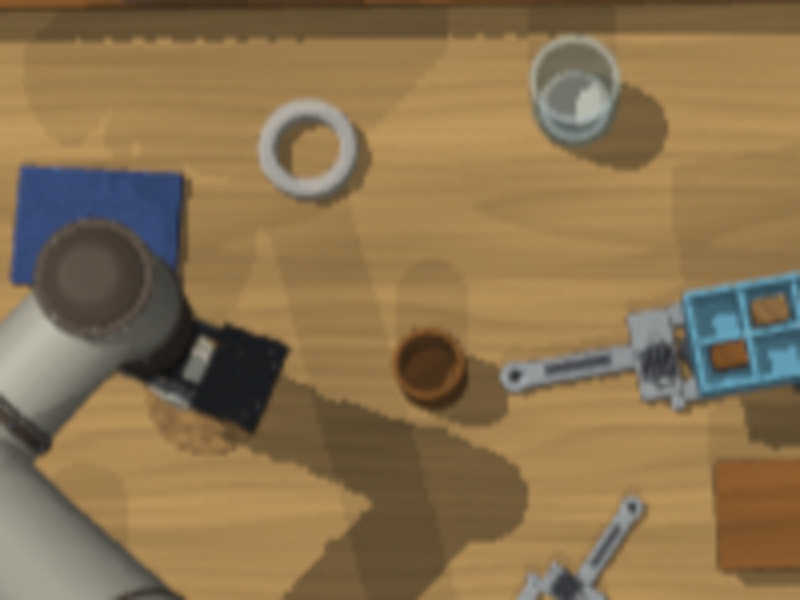

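Emit:
apply_moves:
  steps:
    - [0,0,0,0,0,0.045,1]
    - [0,0,0,0,0,0.075,1]
    - [0,0,0,0,0,0.088,1]
    - [0,0,0,0,0,0.092,1]
    - [0,0,0,0,0,0.093,1]
    - [0,0,0,0,0,0.093,1]

```text
clock: 5.3
eef_pos: [0.5121, 0.3276, 0.0402]
orientation: [-179.9, -0.1, -22.5]
wrist_force: [0.1, 1.1, -1.5]
opening: 0.694
```

Emit:
apply_moves:
  steps:
    - [0,0,0,0,0,0.001,1]
    - [0,0,0,0,0,0.002,1]
    - [0,0,0,0,0,0.002,1]

```text
clock: 5.68
eef_pos: [0.5118, 0.3276, 0.0387]
orientation: [-179.9, -0.1, -22.5]
wrist_force: [-2.2, -0.7, 4.8]
opening: 0.698
```

Emit:
apply_moves:
  steps:
    - [0,0,0,0,0,0,-0.1]
    - [0,0,0,0,0,0,-0.5]
    - [0,0,0,0,0,0,-1]
    - [0,0,0,0,0,0,-1]
    - [0,0,0,0,0,-0.02,-1]
    - [0,0,0,0,0,-0.07,-1]
    - [0,0,0,0,0,-0.13,-1]
    - [0,0,0,0,0,-0.15,-1]

```text
clock: 6.68
eef_pos: [0.5132, 0.3284, 0.1918]
orientation: [-179.6, -0.2, -22.5]
wrist_force: [0.5, -0.2, -0.6]
opening: 1.001
```

Run:
```python
from h import *
to()
snap('scene','s3')
crop('s3',250,450,100,250,4,'c5')
```

```text
now 6.675 [0.5132 0.3284 0.1918] [-179.59   -0.21  -22.48] F [ 0.46 -0.16 -0.58] op 1.001
```

View pics/c5.png

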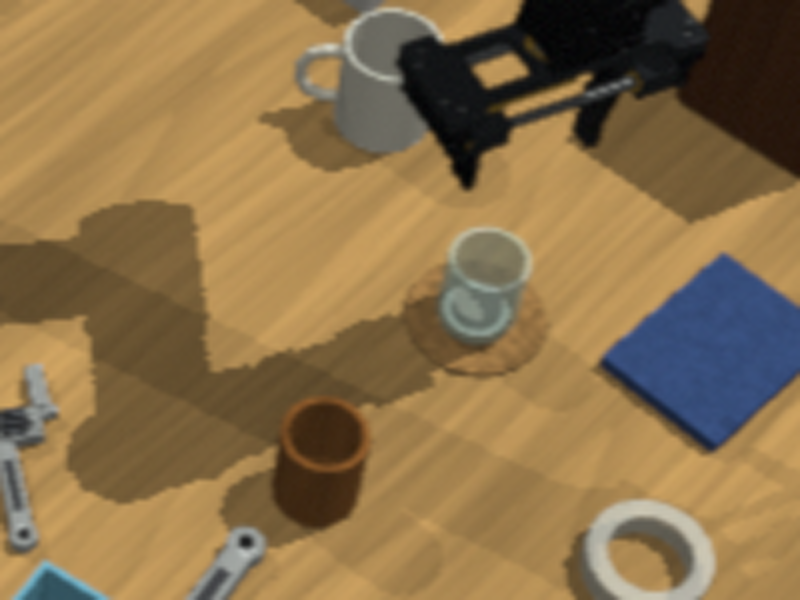

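```bash
cat >> h.py <<'E'
def frame(ang,lean):
    a=np.radians(ang); l=np.radians(lean); u=np.array([np.cos(a),np.sin(a),0]); Z=np.array([0,0,1.])
    x=np.cos(l)*u+np.sin(l)*Z; z=np.sin(l)*u-np.cos(l)*Z
    return R.from_matrix(np.array([x,np.cross(z,x),z]).T),u
def edge2tcp(E,Rt):  # E: world pos of leading (tool -x) edge at tip plane
    return np.array(E)+Rt.apply([0.0095,0,0])
E
python3 - <<'E'
from h import *
print(get_obs()['qpos'].round(1))
Rt,u=frame(-81,35); W=np.array([.530,-.0735,.018])
P=edge2tcp(W+u*.013+[0,0,.0125],Rt); H=P-Rt.apply([0,0,.10])
print(P,H,Rt.as_euler('xyz',degrees=True))
to((H,Rt),(H,(180,0,-81)))
E
```

```text
[ 47.9  21.5  -4.8   0.1 -63.1  19.6]
[ 0.53325101 -0.09402608  0.03594898] [ 0.5242783  -0.03737461  0.11786418] [180. -35. -81.]
now 6.725 [0.5136 0.3287 0.193 ] [-179.51   -0.27  -22.47] F [0.31 0.17 1.94] op 0.999
[-0.322, 0.556, 0.985] [0.1494, 0.3348, 0.0729] rows 5.981532251844162 6.299131917335257
[-0.01, 0.0, 1.022] [0.1494, 0.3348, 0.0729] rows 5.981532251844162 5.470638118360892
```

Emit:
apply_moves:
  steps:
    - [-0.05,0.09,0.16,0.02,0.045,0,1]
    - [-0.1,0.18,0.32,0.045,0.1,0,1]
    - [-0.15,0.27,0.48,0.07,0.16,0,1]
    - [-0.2,0.36,0.64,0.095,0.21,0,1]
    - [-0.26,0.45,0.8,0.12,0.27,0,1]
    - [-0.322,0.556,0.985,0.149,0.335,0.02,1]
    - [-0.322,0.556,0.985,0.149,0.335,0.04,1]
    - [-0.322,0.556,0.985,0.149,0.335,0.073,1]
    - [-0.322,0.556,0.985,0.149,0.335,0.073,1]
    - [-0.322,0.556,0.985,0.149,0.335,0.073,1]

```text
clock: 7.98
eef_pos: [0.5214, -0.039, 0.1146]
orientation: [179.4, -35.3, -80.6]
wrist_force: [-0.3, 0.1, 0.6]
opening: 0.022
```

Run:
```python
from h import *
o=get_obs();to();print(o['qpos'].round(1))
snap('wrist','w4'); snap('scene','s4')
```

```text
now 7.975 [ 0.5214 -0.039   0.1146] [179.4  -35.28 -80.65] F [-0.25  0.07  0.59] op 0.022
[ 28.2  21.4 -40.9  44.5 -50.8 -54.9]
```

View pics/w4.png

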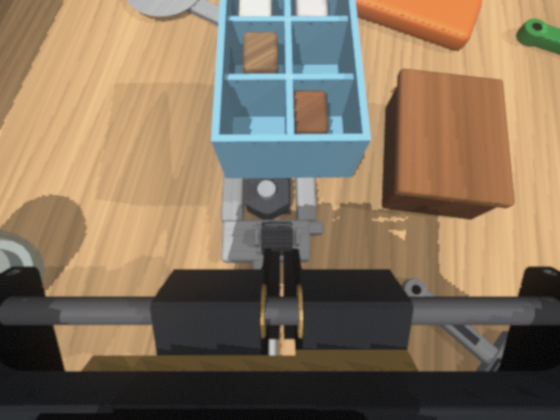

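View pics/s4.png

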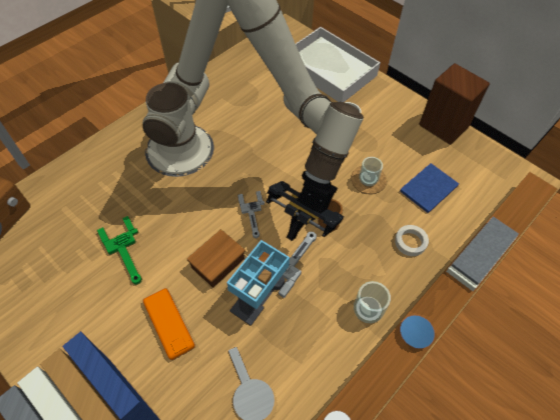

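Run:
```python
from h import *
crop('w4',200,340,160,290,5.5,'c6')
```

```text
(no output)
```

View pics/c6.png

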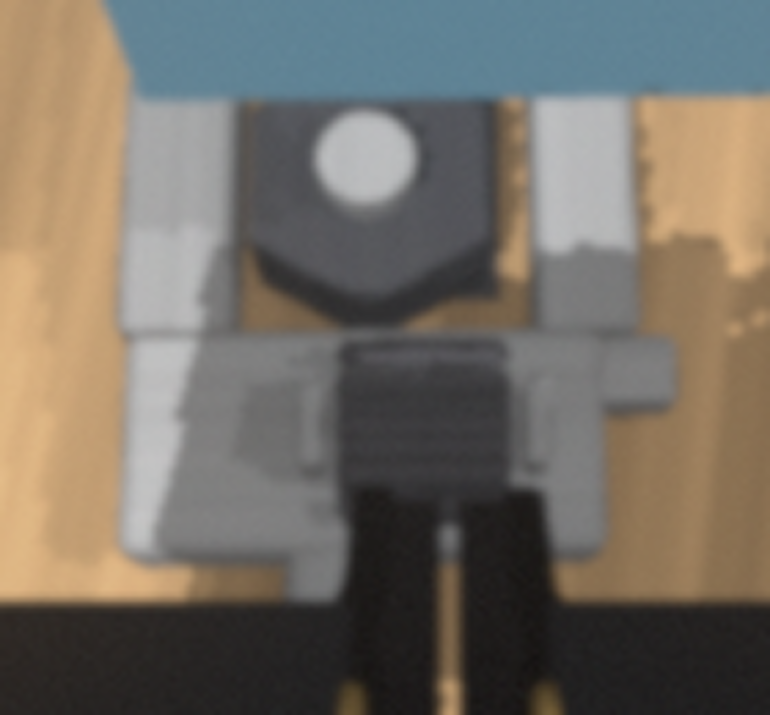

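Run:
```python
from h import *
g=lambda x,y,z,f='w4':w(f,200+(x-2.2)/5.5,160+(y-2.2)/5.5,z)
S=g(366,157,.032);Rt,u=frame(-81,35);v=np.array([-u[1],u[0],0])
print(S)
for n,a in dict(fj_top=(237,110,.018),fj_bot=(236,325,.018),mj=(532,110,.018),mj_b=(536,325,.018),worm=(424,410,.034),cheekF=(312,425,.029),cheekM=(540,425,.029),nutF=(250,150,.0245),nutM=(497,150,.0245),headedgeL=(123,335,.018),headedgeLb=(123,550,.018),handL=(288,590,.016)).items():
  p=g(*a); print(n,p.round(4),'u',((p-S)@u).round(4),'v',((p-S)@v).round(4))
```

```text
[ 0.54571173 -0.11667643  0.032     ]
fj_top [ 0.5708 -0.1272  0.018 ] u 0.0144 v 0.0231
fj_bot [ 0.5634 -0.089   0.018 ] u -0.0246 v 0.0218
mj [ 0.5202 -0.1355  0.018 ] u 0.0146 v -0.0281
mj_b [ 0.514 -0.097  0.018] u -0.0244 v -0.0282
worm [ 0.5294 -0.0758  0.034 ] u -0.0429 v -0.0097
cheekF [ 0.5467 -0.0718  0.029 ] u -0.0442 v 0.008
cheekM [ 0.5112 -0.0775  0.029 ] u -0.0441 v -0.0279
nutF [ 0.566  -0.1177  0.0245] u 0.0042 v 0.0199
nutM [ 0.5249 -0.1244  0.0245] u 0.0044 v -0.0217
headedgeL [ 0.5816 -0.0843  0.018 ] u -0.0264 v 0.0406
headedgeLb [ 0.574  -0.0492  0.018 ] u -0.0622 v 0.0385
handL [ 0.547  -0.0474  0.016 ] u -0.0682 v 0.0121
```

```bash
cat >> h.py <<'E'
W=np.array([.529,-.0745,.018]); ANG=-80; LEAN=35
def wpose(uu,z,W=W,ang=ANG,lean=LEAN):
    Rt,u=frame(ang,lean); return edge2tcp(W*[1,1,0]+u*uu+np.array([0,0,z]),Rt),Rt
E
python3 - <<'E'
from h import *
P,Rt=wpose(.013,.0305)
to((P-Rt.apply([0,0,.1]),Rt),(P-Rt.apply([0,0,.03]),Rt),(P,Rt),wpose(-.014,.0305))
E
```

```text
now 8.075 [ 0.5217 -0.0387  0.1152] [179.53 -35.24 -80.71] F [ 1.23 -0.15  0.49] op 0.006
[0.015, -0.004, -0.01] [0.0015, -0.0009, -0.0022] rows 0.04599613853283902 0.10151491577580926
[0.015, -0.004, -0.01] [0.0013, -0.002, 0.0678] rows 1.0847225749040215 0.10151491577580926
[0.015, -0.004, -0.01] [0.0011, -0.0025, 0.0977] rows 1.5646032683255209 0.10151491577580926
[0.015, -0.004, -0.01] [-0.0209, -0.002, 0.0822] rows 1.3571443863535029 0.10151491577580926
```

Emit:
apply_moves:
  steps:
    - [0.007,-0.002,-0.005,0.0015,-0.0015,0.035,1]
    - [0.015,-0.004,-0.01,0.0015,-0.002,0.068,1]
    - [0.015,-0.004,-0.01,0.0015,-0.002,0.068,1]
    - [0.015,-0.004,-0.01,0.0015,-0.002,0.068,1]

```text
clock: 8.57
eef_pos: [0.5299, -0.0784, 0.0607]
orientation: [-180.0, -35.0, -80.0]
wrist_force: [-0.1, 1.3, -0.0]
opening: 0.004
```

Run:
```python
from h import *
P,Rt=wpose(.013,.0305)
to((P,Rt),wpose(-.014,.0305))
snap('wrist','w5'); crop('w5',200,340,160,290,5.5,'c7')
```

```text
now 8.575 [ 0.5299 -0.0784  0.0607] [-179.99  -35.03  -80.04] F [-0.09  1.25 -0.03] op 0.004
[0.0, -0.001, -0.001] [-0.0005, 0.0002, 0.0299] rows 0.478789897569704 0.004822841009507574
[0.0, -0.001, -0.001] [-0.0226, 0.0002, 0.0144] rows 0.42917445215323896 0.004822841009507574
```

View pics/w5.png

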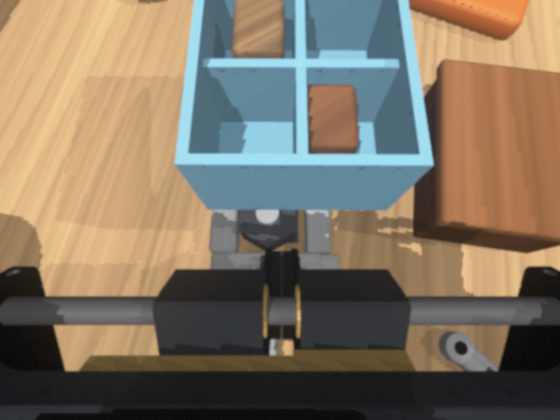

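Emit:
apply_moves:
  steps:
    - [0,0,0,0,0,0.02,1]
    - [0,0,0,0,0,0.03,1]
    - [0,0,0,0,0,0.03,1]
    - [0,0,0,0,0,0.03,1]

```text
clock: 9.12
eef_pos: [0.5326, -0.0953, 0.0358]
orientation: [180.0, -35.0, -80.0]
wrist_force: [0.7, 0.7, -0.5]
opening: 0.005
```

Emit:
apply_moves:
  steps:
    - [0,0,0,-0.0033,0,-0.0023,1]
    - [0,0,0,-0.0066,0,-0.0046,1]
    - [0,0,0,-0.0098,0,-0.0069,1]

```text
clock: 9.5
eef_pos: [0.5305, -0.0849, 0.0371]
orientation: [180.0, -35.3, -80.1]
wrist_force: [0.9, -3.2, 7.7]
opening: 0.004
```

Emit:
apply_moves:
  steps:
    - [0,0,0,-0.0033,0,-0.0023,1]
    - [0,0,0,-0.0066,0,-0.0046,1]

```text
clock: 9.75
eef_pos: [0.529, -0.0764, 0.0365]
orientation: [180.0, -35.2, -80.1]
wrist_force: [1.3, -2.3, 2.9]
opening: 0.004
```

Emit:
apply_moves:
  steps:
    - [0,0,0,-0.0033,0,-0.0023,1]
    - [0,0,0,-0.0066,0,-0.0046,1]

```text
clock: 10.0
eef_pos: [0.5266, -0.0676, 0.0344]
orientation: [179.8, -35.0, -79.9]
wrist_force: [0.2, 0.3, -0.4]
opening: 0.001
```

Emit:
apply_moves:
  steps:
    - [0,0,0,0,0,-0.04,1]
    - [0,0,0,0.01,0,-0.08,1]
    - [0,0,0,0.01,0,-0.08,1]

```text
clock: 10.38
eef_pos: [0.5223, -0.0283, 0.1079]
orientation: [-179.8, -34.9, -80.0]
wrist_force: [-0.3, 0.2, -0.1]
opening: 0.006
```

```bash
cat > meas.py <<'E'
from h import *
import sys
f=sys.argv[1]
P,Rt=wpose(.013,.0305)
snap('wrist',f); crop(f,200,340,160,290,5.5,f+'c')
to((P-Rt.apply([0,0,.03]),Rt),(P,Rt))
E
python3 meas.py w6
```

```text
now 10.425 [ 0.521  -0.0297  0.1065] [180.   -34.95 -79.95] F [-0.72 -0.61  0.11] op 0.007
[-0.0, 0.001, 0.001] [0.0139, -0.0, 0.0658] rows 1.076303118218942 0.006579302242153184
[-0.0, 0.001, 0.001] [0.0139, -0.0, 0.0958] rows 1.549197189356964 0.006579302242153184
```

View pics/w6c.png

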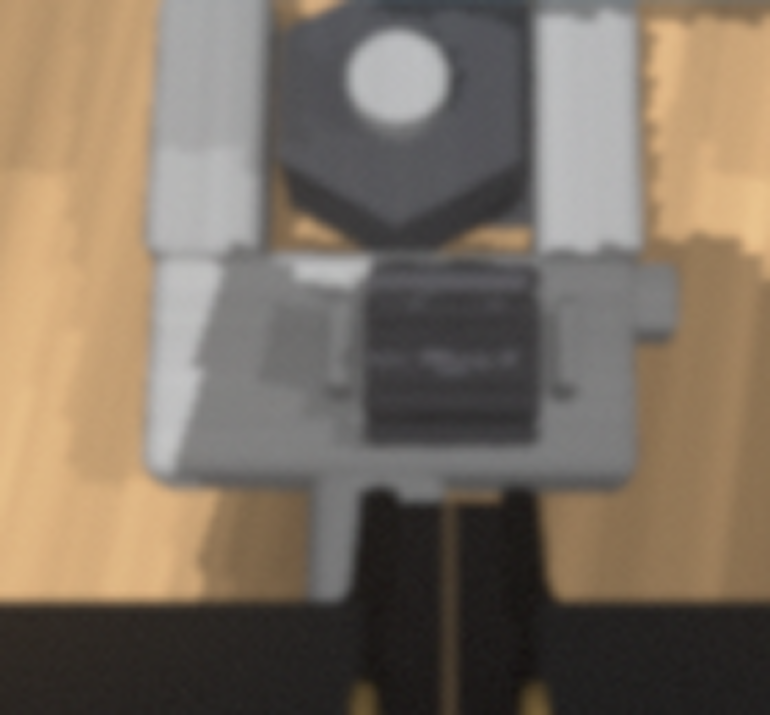

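```bash
cat > jm.py <<'E'
from h import *
def m(f,**k):
    g=lambda x,y,z:w(f,200+(x-2.2)/5.5,160+(y-2.2)/5.5,z)
    x,y=k.pop('stud'); S=g(x,y,.032);Rt,u=frame(-80,35);v=np.array([-u[1],u[0],0]); print('stud',S.round(4))
    for n,a in k.items(): p=g(*a); print(n,p.round(4),'u',((p-S)@u).round(4),'v',((p-S)@v).round(4))
E
python3 - <<'E'
from jm import *
m('w6',stud=(398,77),fj1=(270,20,.018),fj=(266,240,.018),mj1=(536,20,.018),mj=(538,240,.018),nF=(281,85,.0245),nM=(528,85,.0245),worm=(451,350,.034),cF=(342,340,.029),cM=(564,340,.029))
E
```

```text
stud [ 0.5457 -0.1166  0.032 ]
fj1 [ 0.5709 -0.1293  0.018 ] u 0.017 v 0.0227
fj [ 0.5633 -0.09    0.018 ] u -0.023 v 0.022
mj1 [ 0.5259 -0.1373  0.018 ] u 0.017 v -0.0231
mj [ 0.5191 -0.0979  0.018 ] u -0.023 v -0.023
nF [ 0.5654 -0.115   0.0245] u 0.0019 v 0.0197
nM [ 0.525  -0.1222  0.0245] u 0.002 v -0.0213
worm [ 0.5291 -0.0726  0.034 ] u -0.0462 v -0.0087
cF [ 0.5464 -0.0725  0.029 ] u -0.0432 v 0.0083
cM [ 0.5123 -0.0786  0.029 ] u -0.0432 v -0.0262
```

Emit:
apply_moves:
  steps:
    - [0,0,0,0.008,0,0.035,1]
    - [0,0,0,0.0138,0,0.066,1]
    - [0,0,0,0.0138,0,0.088,1]
    - [0,0,0,0.0138,0,0.0958,1]
    - [0,0,0,0.0138,0,0.0958,1]
    - [0,0,0,0.0105,0,0.0935,1]
    - [0,0,0,0.0072,0,0.0912,1]
    - [0,0,0,0.004,0,0.0889,1]

```text
clock: 11.42
eef_pos: [0.5299, -0.0851, 0.0371]
orientation: [179.9, -35.2, -80.0]
wrist_force: [0.1, -5.2, 6.0]
opening: 0.008
```

Emit:
apply_moves:
  steps:
    - [0,0,0,-0.0033,0,-0.0023,1]
    - [0,0,0,-0.0066,0,-0.0046,1]

```text
clock: 11.68
eef_pos: [0.528, -0.0773, 0.0369]
orientation: [179.8, -35.2, -80.0]
wrist_force: [-0.1, -4.6, 4.4]
opening: 0.002
```

Emit:
apply_moves:
  steps:
    - [0,0,0,-0.0033,0,-0.0023,1]
    - [0,0,0,-0.0066,0,-0.0046,1]

```text
clock: 11.92
eef_pos: [0.5273, -0.0673, 0.0351]
orientation: [179.9, -34.9, -79.9]
wrist_force: [0.2, 0.7, -1.0]
opening: 0.009
```

Emit:
apply_moves:
  steps:
    - [0,0,0,0,0,-0.04,1]
    - [0,0,0,0.01,0,-0.08,1]
    - [0,0,0,0.01,0,-0.08,1]

```text
clock: 12.3
eef_pos: [0.5229, -0.0282, 0.1087]
orientation: [-179.7, -34.8, -80.0]
wrist_force: [0.3, 0.6, 0.0]
opening: 0.009
```

```bash
python3 meas.py w7
```

```text
now 12.35 [ 0.5215 -0.0297  0.1073] [-179.93  -34.91  -79.94] F [ 0.52  0.16 -0.9 ] op 0.006
[-0.002, 0.002, 0.001] [0.0134, 0.0005, 0.0664] rows 1.0841672224742627 0.013230633497094845
[-0.002, 0.002, 0.001] [0.0135, 0.0006, 0.0964] rows 1.5576667975429064 0.013230633497094845
```

View pics/w7c.png

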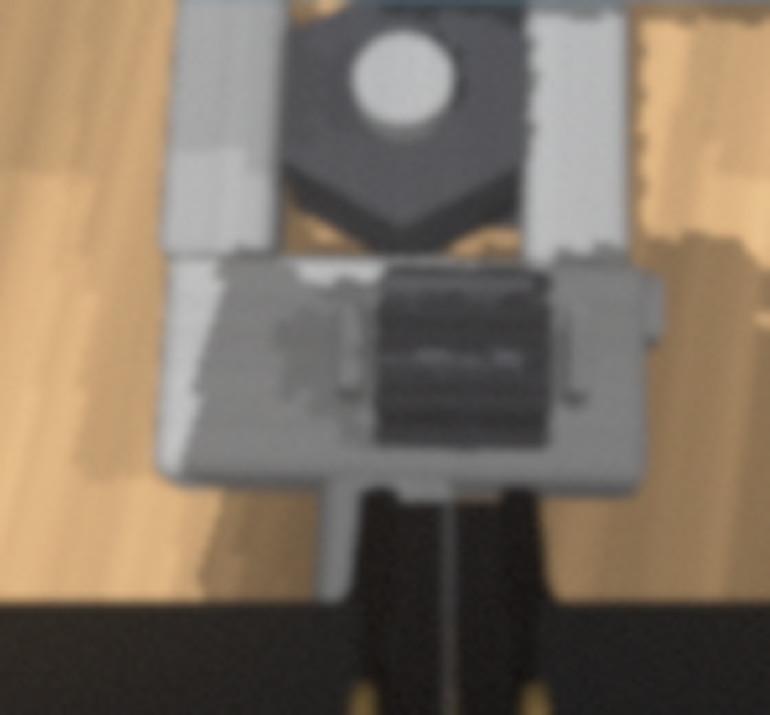

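Run:
```python
from jm import *
m('w7',stud=(403,79),fj1=(285,20,.018),fj=(279,240,.018),mj1=(526,20,.018),mj=(523,240,.018),nF=(286,85,.0245),nM=(528,85,.0245),worm=(463,350,.034),cF=(350,345,.029),cM=(574,345,.029))
```

```text
stud [ 0.5456 -0.1165  0.032 ]
fj1 [ 0.5693 -0.1299  0.018 ] u 0.0173 v 0.021
fj [ 0.5621 -0.0904  0.018 ] u -0.0228 v 0.0207
mj1 [ 0.5284 -0.1372  0.018 ] u 0.0174 v -0.0206
mj [ 0.5223 -0.0975  0.018 ] u -0.0227 v -0.0197
nF [ 0.5655 -0.1153  0.0245] u 0.0022 v 0.0197
nM [ 0.5258 -0.1223  0.0245] u 0.0023 v -0.0206
worm [ 0.5281 -0.0729  0.034 ] u -0.046 v -0.0097
cF [ 0.5458 -0.0719  0.029 ] u -0.0438 v 0.0079
cM [ 0.5114 -0.0781  0.029 ] u -0.0438 v -0.0271
```

Emit:
apply_moves:
  steps:
    - [0,0,0,0.008,0,0.035,1]
    - [0,0,0,0.0136,0.0005,0.066,1]
    - [0,0,0,0.0136,0.0005,0.088,1]
    - [0,0,0,0.0136,0.0005,0.0958,1]
    - [0,0,0,0.0136,0.0005,0.0958,1]
    - [0,0,0,0.0105,0.0005,0.0935,1]
    - [0,0,0,0.0087,0.0005,0.0923,1]

```text
clock: 13.22
eef_pos: [0.5304, -0.091, 0.0372]
orientation: [179.9, -35.2, -80.0]
wrist_force: [0.8, -5.0, 1.7]
opening: 0.004
```

Emit:
apply_moves:
  steps:
    - [0,0,0,-0.0016,0,-0.0012,1]

```text
clock: 13.35
eef_pos: [0.53, -0.0895, 0.0375]
orientation: [179.9, -35.2, -80.0]
wrist_force: [0.7, -4.2, 4.4]
opening: 0.007
```

Emit:
apply_moves:
  steps:
    - [0,0,0,-0.0016,0,-0.0012,1]

```text
clock: 13.48
eef_pos: [0.5296, -0.0881, 0.0378]
orientation: [179.8, -35.3, -80.1]
wrist_force: [1.0, -7.8, 4.0]
opening: 0.006
```

Emit:
apply_moves:
  steps:
    - [0,0,0,-0.0016,0,-0.0012,1]

```text
clock: 13.6
eef_pos: [0.5292, -0.0868, 0.0381]
orientation: [179.8, -35.3, -80.1]
wrist_force: [3.9, -10.8, 2.3]
opening: 0.007
```

Emit:
apply_moves:
  steps:
    - [0,0,0,-0.0016,0,-0.0012,1]

```text
clock: 13.72
eef_pos: [0.5288, -0.0857, 0.0383]
orientation: [179.8, -35.4, -80.2]
wrist_force: [6.0, -15.1, 1.4]
opening: 0.008
```

Force has climbed to about 16 N, so the jaws are tight. I'll ease off and look.

Emit:
apply_moves:
  steps:
    - [0,0,0,0.0035,0,0.0024,1]
    - [0,0,0,0.006,0,0.001,1]
    - [0,0,0,0.01,0,-0.03,1]
    - [0,0,0,0,0,-0.085,1]
    - [0,0,0,-0.003,0,-0.095,1]
    - [0,0,0,-0.003,0,-0.095,1]

```text
clock: 14.48
eef_pos: [0.5195, -0.0257, 0.1124]
orientation: [179.9, -35.0, -79.9]
wrist_force: [0.0, -0.4, -0.7]
opening: 0.002
```

```bash
python3 meas.py w8
```

```text
now 14.525 [ 0.5187 -0.0269  0.1117] [179.76 -35.02 -79.87] F [0.08 0.04 0.27] op 0.009
[0.003, -0.0, 0.002] [0.0134, -0.002, 0.0719] rows 1.1708719035578323 0.018621251729294394
[0.003, -0.0, 0.002] [0.0134, -0.0021, 0.1019] rows 1.6449768812928012 0.018621251729294394
```

View pics/w8c.png

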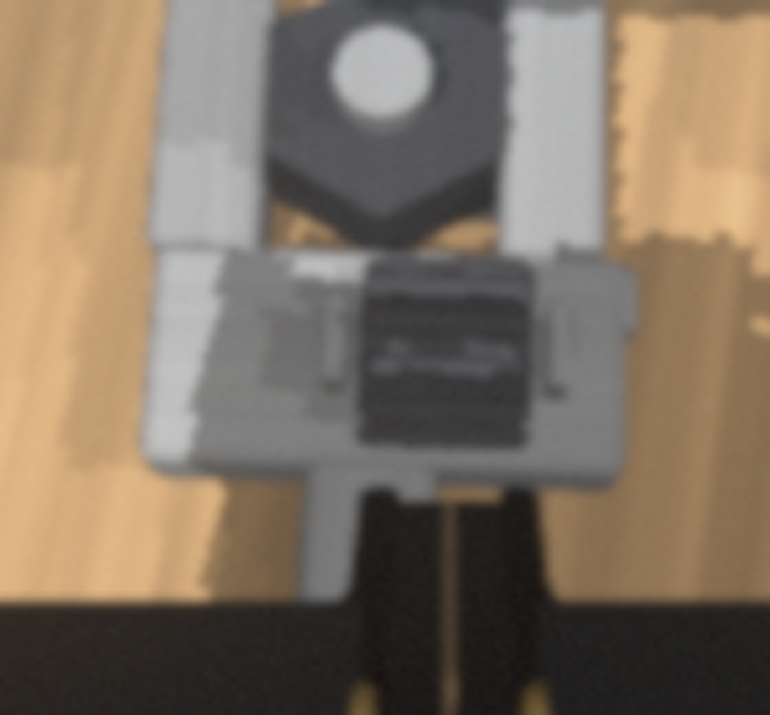

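Run:
```python
from h import *
from jm import m
m('w8',stud=(383,71),fj1=(274,20,.018),fj=(265,235,.018),mj1=(506,20,.018),mj=(501,235,.018),nF=(270,80,.0245),nM=(508,80,.0245),worm=(443,350,.034),cF=(332,345,.029),cM=(552,345,.029))
# big jar in w2: rim ellipse; depth in top/scene
for (u,v) in ((293,123),(293,128)): print(w('top0',u,v), w('top0',u,v,0))
# base disc centre in c1 about (457,104); scene big jar base (594,632)in c2
print('base', w('top0',180+457/4,100+106/4,0.004), w('scene0',220+594/4,150+638/4,0.004))
for z in (.08,.09,.1,.11): print(z,'rim',w('top0',180+455/4,100+81/4,z),w('scene0',220+617/4,150+588/4,z))
N=np.array([.5457,-.1165])
```

```text
stud [ 0.5456 -0.1167  0.032 ]
fj1 [ 0.5679 -0.1291  0.018 ] u 0.0161 v 0.0198
fj [ 0.5612 -0.0898  0.018 ] u -0.0237 v 0.02
mj1 [ 0.5279 -0.1362  0.018 ] u 0.0162 v -0.0208
mj [ 0.5221 -0.0968  0.018 ] u -0.0236 v -0.0197
nF [ 0.565  -0.115   0.0245] u 0.0017 v 0.0194
nM [ 0.5254 -0.1221  0.0245] u 0.0018 v -0.0208
worm [ 0.5274 -0.0711  0.034 ] u -0.0481 v -0.01
cF [ 0.5451 -0.0701  0.029 ] u -0.0459 v 0.0076
cM [ 0.5108 -0.0762  0.029 ] u -0.0459 v -0.0272
[ 0.78038098 -0.00453599  0.02725808] [ 0.7887929  -0.00467144  0.        ]
[ 0.76104367 -0.00440479  0.02920421] [ 0.7697648  -0.00454802  0.        ]
base [ 0.77422143 -0.0091606   0.004     ] [ 0.77482921 -0.00651183  0.004     ]
0.08 rim [ 0.77412843 -0.00699064  0.08      ] [ 0.77407579 -0.00283092  0.08      ]
0.09 rim [ 0.77098754 -0.00692608  0.09      ] [ 0.7753875  -0.00734876  0.09      ]
0.1 rim [ 0.76784665 -0.00686152  0.1       ] [ 0.7766992  -0.01186659  0.1       ]
0.11 rim [ 0.76470576 -0.00679696  0.11      ] [ 0.77801091 -0.01638443  0.11      ]
```

Run:
```python
from h import *
N=np.array([.5456,-.1167]);r=.125
def hp(a,z): 
    t=np.radians(a+180); return (N[0]+r*np.cos(t),N[1]+r*np.sin(t),z),(180,0,a)
print(hp(-80,.07))
to(hp(-80,.11),hp(-80,.06))
```

```text
((np.float64(0.5238939777916337), np.float64(0.006400969126526004), 0.07), (180, 0, -80))
now 14.525 [ 0.5187 -0.0269  0.1117] [179.76 -35.02 -79.87] F [0.08 0.04 0.27] op 0.009
[0.003, -0.611, 0.001] [-0.0271, -0.0109, -0.0169] rows 0.539847502232543 3.2727950582375884
[0.003, -0.611, 0.001] [-0.0558, -0.0111, 0.024] rows 0.987856901769845 3.2727950582375884
```

Emit:
apply_moves:
  steps:
    - [0,-0.15,0,-0.007,-0.003,-0.005,1]
    - [0,-0.3,0,-0.014,-0.006,-0.009,0.5]
    - [0,-0.45,0,-0.02,-0.009,-0.013,0]
    - [0.003,-0.611,0,-0.027,-0.011,-0.017,0]
    - [0.003,-0.611,0,-0.027,-0.011,-0.017,0]
    - [0.003,-0.611,0,-0.027,-0.011,-0.017,0]

```text
clock: 15.28
eef_pos: [0.5235, 0.0047, 0.1097]
orientation: [179.8, -0.2, -80.1]
wrist_force: [-0.5, 0.3, 0.4]
opening: 0.46
```

Run:
```python
from h import *
N=np.array([.5456,-.1167]);r=.125
def hp(a,z): 
    t=np.radians(a+180); return (N[0]+r*np.cos(t),N[1]+r*np.sin(t),z),(180,0,a)
snap('wrist','w9'); print(get_obs()['qpos'].round(1))
to(hp(-80,.04),hp(-80,.007))
```

```text
[ 18.5  18.9 -22.6   0.2 -48.7  -8.6]
now 15.325 [0.5233 0.0052 0.1097] [179.83  -0.2  -80.02] F [-0.5  -0.34  0.45] op 0.476
[0.003, -0.003, -0.0] [-0.0013, -0.001, 0.0697] rows 1.1156662988590198 0.02450031120644826
[0.003, -0.003, -0.0] [-0.0014, -0.0011, 0.1027] rows 1.6436038190811313 0.02450031120644826
```

View pics/w9.png

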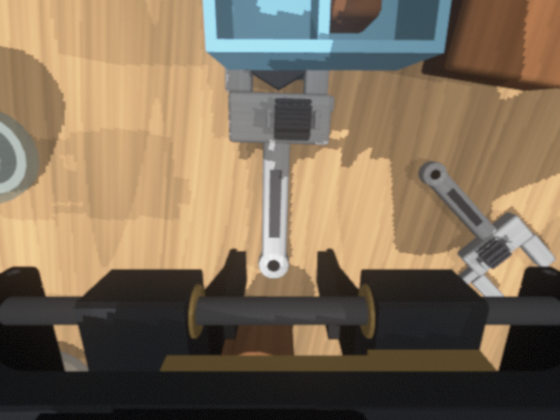

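Run:
```python
from h import *
N=np.array([.5456,-.1167])
h=w('w9',274,265,.016);h2=w('w9',277,150,.016); print(h,h2, [np.degrees(np.arctan2(*(N-p[:2])[::-1])) for p in (h,h2)], np.linalg.norm(h[:2]-N), np.degrees(np.arctan2(*(h2-h)[:2][::-1])))
for p in (h,h2):
  d=p[:2]-np.array([.5233,.0052]); u=np.array([np.cos(np.radians(-80)),np.sin(np.radians(-80))]); print(d@u, d@[-u[1],u[0]])
```

```text
[0.52056414 0.0521214  0.016     ] [ 0.53509333 -0.04901057  0.016     ] [np.float64(-81.56463439824513), np.float64(-81.17702611277484)] 0.17066768674477364 -81.82450495534718
-0.04668363540390521 0.005453517716753239
0.055434875946365605 0.002200595200599394
```

Emit:
apply_moves:
  steps:
    - [0,0,0,-0.001,-0.0045,0.04,0]
    - [0,0,0,-0.001,-0.0045,0.08,0]
    - [0,0,0,-0.001,-0.0045,0.1,0]
    - [0,0,0,-0.001,-0.0045,0.102,0]
    - [0,0,0,-0.001,-0.0045,0.102,0]

```text
clock: 15.95
eef_pos: [0.5289, 0.0083, 0.0092]
orientation: [-180.0, -0.1, -79.9]
wrist_force: [0.9, -0.2, 1.2]
opening: 0.499
```

Emit:
apply_moves:
  steps:
    - [0,0,0,0,0,0,0.2]
    - [0,0,0,0,0,0,0.3]

```text
clock: 16.2
eef_pos: [0.5293, 0.0082, 0.0098]
orientation: [-179.9, -0.0, -80.0]
wrist_force: [0.1, -0.5, 0.2]
opening: 0.386
```

Run:
```python
from h import *
N=np.array([.5456,-.1167]);r=.125
def hp(a,z): 
    t=np.radians(a+180); return (N[0]+r*np.cos(t),N[1]+r*np.sin(t),z),(180,0,a)
to(*[hp(a,.0075) for a in (-82,-90,-98,-106,-114,-122,-130,-138,-142)])
snap('wrist','w10')
```

```text
now 16.2 [0.5293 0.0082 0.0098] [-1.7988e+02 -3.0000e-02 -8.0000e+01] F [ 0.09 -0.5   0.18] op 0.386
[-0.002, -0.001, 0.035] [0.0009, 0.0013, 0.0023] rows 0.04480211304958581 0.18687094242344832
[-0.002, -0.0, 0.174] [0.0027, -0.016, 0.0024] rows 0.2627573471649375 0.9342527416597253
[-0.002, -0.0, 0.314] [0.0069, -0.0329, 0.0024] rows 0.5400237889941017 1.6818848846557668
[-0.002, -0.0, 0.454] [0.0134, -0.0491, 0.0024] rows 0.8157375112687553 2.42953626974123
[-0.002, 0.0, 0.593] [0.0222, -0.0642, 0.0025] rows 1.0877369979419191 3.1771933121696523
[-0.002, 0.0, 0.733] [0.0329, -0.078, 0.0025] rows 1.3545407565321919 3.9248527780662275
[-0.002, 0.0, 0.873] [0.0454, -0.0901, 0.0025] rows 1.6147976699250095 4.672513503183747
[-0.002, 0.001, 1.012] [0.0595, -0.1003, 0.0026] rows 1.8672179419731703 5.420174965474464
[-0.002, 0.001, 1.082] [0.0671, -0.1047, 0.0026] rows 1.9900997373482638 5.7940058835498265
```

View pics/w10.png

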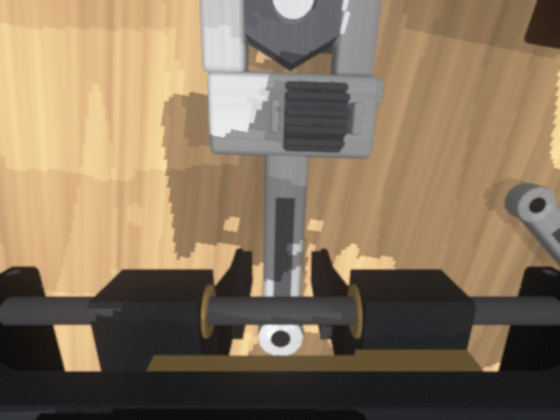

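Emit:
apply_moves:
  steps:
    - [0,0,0.035,0.001,0.001,0.001,0.3]
    - [0,0,0.105,0.0018,-0.0075,0.001,0.3]
    - [0,0,0.174,0.0027,-0.016,0.001,0.3]
    - [0,0,0.244,0.0047,-0.0245,0.001,0.3]
    - [0,0,0.314,0.0069,-0.033,0.001,0.3]
    - [0,0,0.314,0.0069,-0.033,0.001,0.3]

```text
clock: 17.0
eef_pos: [0.5613, 0.0066, 0.0074]
orientation: [179.9, -0.1, -98.1]
wrist_force: [-2.8, 1.1, 0.1]
opening: 0.351
```

Run:
```python
from h import *
N=np.array([.5456,-.1167]);r=.125
def hp(a,z): 
    t=np.radians(a+180); return (N[0]+r*np.cos(t),N[1]+r*np.sin(t),z),(180,0,a)
to(*[hp(a,.0085) for a in (-98,-106,-114,-122,-130,-138,-142)])
snap('wrist','w11')
```

```text
now 17.0 [0.5613 0.0066 0.0074] [ 1.7987e+02 -8.0000e-02 -9.8060e+01] F [-2.81  1.1   0.09] op 0.351
[0.002, -0.001, -0.001] [-0.0007, -0.0016, -0.0011] rows 0.033386517994505684 0.015543462168780357
[0.002, -0.002, 0.139] [0.0005, -0.019, -0.0011] rows 0.30498049434575125 0.7418737836001427
[0.002, -0.002, 0.278] [0.0041, -0.0361, -0.0012] rows 0.5813305343235668 1.4894672612193467
[0.002, -0.002, 0.418] [0.01, -0.0525, -0.0012] rows 0.8550693537425096 2.23710742469818
[0.002, -0.002, 0.557] [0.0182, -0.0679, -0.0012] rows 1.1247022587617308 2.9847591906810536
[0.002, -0.002, 0.697] [0.0284, -0.082, -0.0012] rows 1.3888807971054904 3.73241558551252
[0.002, -0.002, 0.767] [0.0343, -0.0885, -0.0013] rows 1.5185171632850107 4.106244728156853
```

View pics/w11.png

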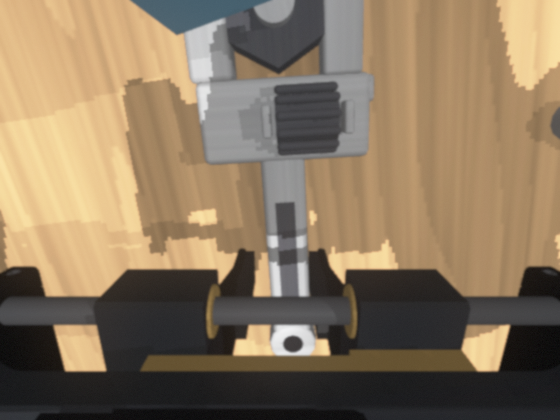

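Emit:
apply_moves:
  steps:
    - [0,0,0.07,0,-0.0095,-0.001,0.3]
    - [0,0,0.139,0.0005,-0.019,-0.001,0.3]
    - [0,0,0.208,0.002,-0.0275,-0.001,0.3]
    - [0,0,0.278,0.004,-0.036,-0.001,0.3]
    - [0,0,0.348,0.007,-0.0445,-0.001,0.3]
    - [0,0,0.418,0.01,-0.0525,-0.001,0.3]
    - [0,0,0.488,0.014,-0.06,-0.001,0.3]
    - [0,0,0.557,0.018,-0.068,-0.001,0.3]
    - [0,0,0.557,0.018,-0.068,-0.001,0.3]

```text
clock: 18.18
eef_pos: [0.6272, -0.0207, 0.0086]
orientation: [-180.0, -0.0, -129.9]
wrist_force: [-1.4, 0.0, -0.5]
opening: 0.35
```

Run:
```python
from h import *
N=np.array([.5456,-.1167]);r=.125
def hp(a,z): 
    t=np.radians(a+180); return (N[0]+r*np.cos(t),N[1]+r*np.sin(t),z),(180,0,a)
to(*[hp(a,.0085) for a in (-130,-134,-138,-142,-146)])
snap('wrist','w12');snap('top','t12'); crop('t12',180,380,100,250,4,'t12c')
```

```text
now 18.175 [ 0.6272 -0.0207  0.0086] [-1.7997e+02 -3.0000e-02 -1.2989e+02] F [-1.35  0.03 -0.52] op 0.35
[-0.001, -0.0, 0.002] [0.001, 0.0008, 0.0001] rows 0.020503035887736883 0.011237609192869317
[-0.001, -0.0, 0.072] [0.0013, -0.0079, 0.0001] rows 0.12814870668451003 0.38437311540011215
[-0.001, -0.0, 0.142] [0.0022, -0.0166, 0.0001] rows 0.2676330876341566 0.7581948827310043
[-0.001, -0.0, 0.211] [0.0038, -0.0252, 0.0001] rows 0.40714561908545305 1.1320232545812636
[-0.001, -0.0, 0.281] [0.0059, -0.0336, 0.0001] rows 0.5462450975731734 1.5058533122289424
```

View pics/w12.png

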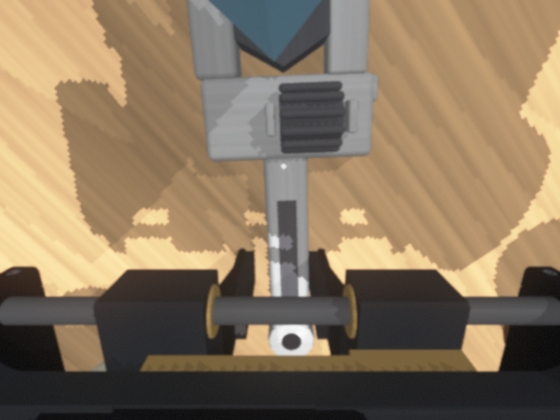

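View pics/t12c.png

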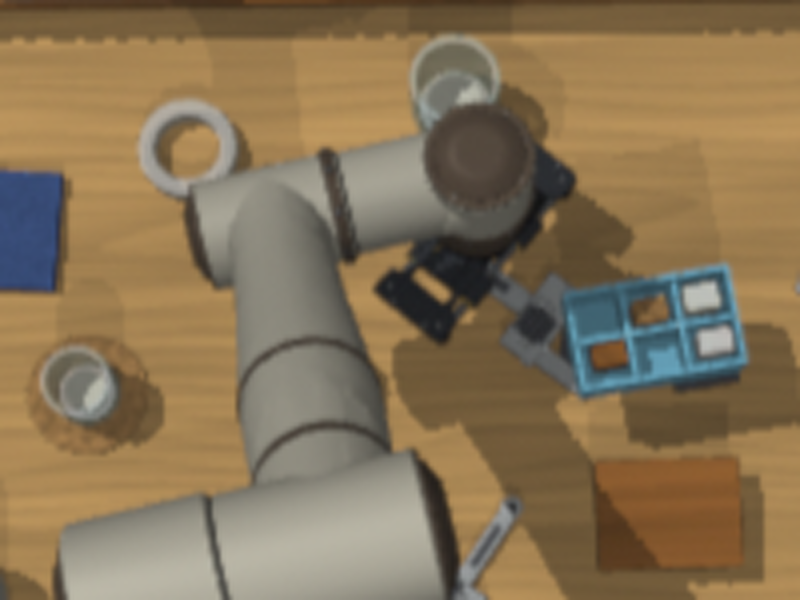

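Run:
```python
from h import *
def ang(f,a,b,z):
    p,q=w(f,*a,z),w(f,*b,z); d=(q-p)[:2]; return np.degrees(np.arctan2(d[1],d[0])).round(2)
# handle line (hole->neck), head front edge (fixed->moving side, +90)
print('w10 handle',ang('w10',(281,339),(286,155),.016),'head',ang('w10',(378,77),(208,73),.018)-90,'headback',ang('w10',(371,156),(211,151),.018)-90)
print('w11 handle',ang('w11',(292,344),(284,160),.016),'headback',ang('w11',(367,156),(209,163),.018)-90)
print('w12 handle',ang('w12',(291,341),(287,160),.016),'head',ang('w12',(372,74),(205,80),.018)-90,'headback',ang('w12',(369,154),(211,159),.018)-90)
for f in('w10','w12'): crop(f,180,400,0,200,3.5,f+'c')
```

```text
w10 handle -81.3 head -81.25 headback -81.76
w11 handle -95.4 headback -95.55
w12 handle -128.29 head -127.97999999999999 headback -128.07999999999998
```

View pics/w10c.png

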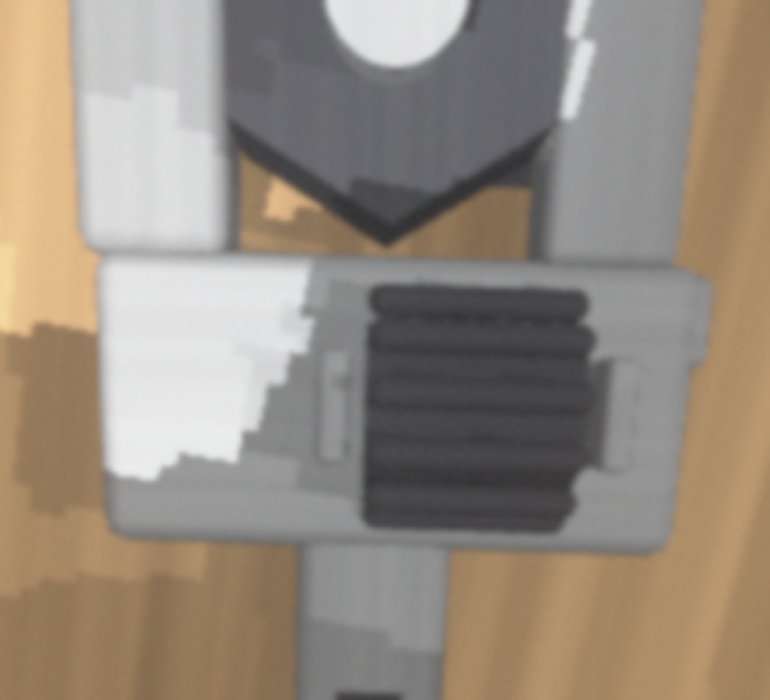

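View pics/w12c.png

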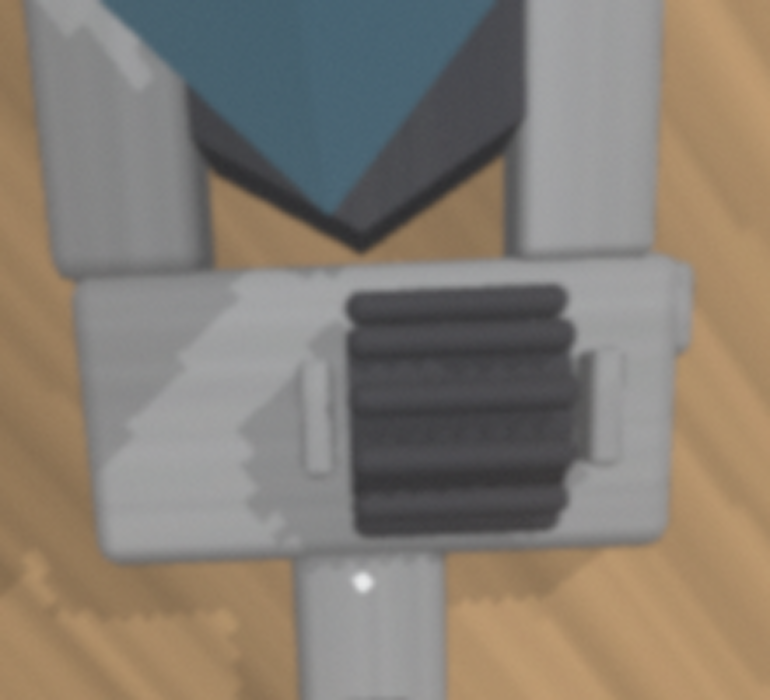

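Emit:
apply_moves:
  steps:
    - [0,0,0.072,0.001,-0.008,0,0.3]
    - [0,0,0.142,0.002,-0.0165,0,0.3]
    - [0,0,0.2,0.0035,-0.0235,0,0.3]
    - [0,0,0.228,0.0043,-0.0273,0,0.3]
    - [0,0,0.228,0.0043,-0.0273,0,0.3]

```text
clock: 18.9
eef_pos: [0.646, -0.041, 0.0092]
orientation: [-179.9, 0.0, -142.9]
wrist_force: [-0.0, 0.8, -0.1]
opening: 0.354
```

Run:
```python
from h import *
to(); snap('wrist','w13')
```

```text
now 18.9 [ 0.646  -0.041   0.0092] [-1.7992e+02  5.0000e-02 -1.4291e+02] F [-0.01  0.83 -0.13] op 0.354
```

View pics/w13.png

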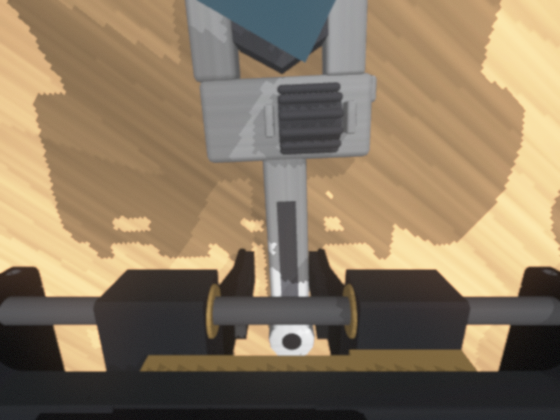

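Run:
```python
from h import *
def ang(f,a,b,z):
    p,q=w(f,*a,z),w(f,*b,z); d=(q-p)[:2]; return np.degrees(np.arctan2(d[1],d[0])).round(2)
print(ang('w13',(291,342),(286.5,160),.016),ang('w13',(371,74),(204,81),.018)-90,ang('w13',(368,155),(210,161),.018)-90)
```

```text
-141.2 -140.7 -140.74
```

Emit:
apply_moves:
  steps:
    - [0,0,0,0,0.001,0,0]
    - [0,0,0,0,0.001,0,0]
    - [0,0,0,0,0.001,-0.03,0]
    - [0,0,0,0,0.001,-0.08,0]
    - [0,0,0,0,0.001,-0.14,0]
    - [0,0,0,-0.03,0,-0.16,0]
    - [0,0,0,-0.03,0,-0.16,0]

```text
clock: 19.82
eef_pos: [0.6716, -0.0222, 0.1716]
orientation: [-179.8, 0.3, -142.9]
wrist_force: [0.3, -0.8, -0.7]
opening: 0.504
```

Run:
```python
from h import *
to(); snap('wrist','w14'); snap('scene','s14')
```

```text
now 19.825 [ 0.6716 -0.0222  0.1716] [-179.79    0.29 -142.91] F [ 0.28 -0.78 -0.67] op 0.504
```

View pics/w14.png

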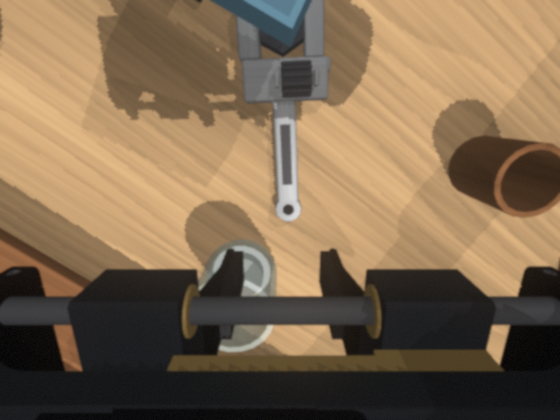

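View pics/s14.png

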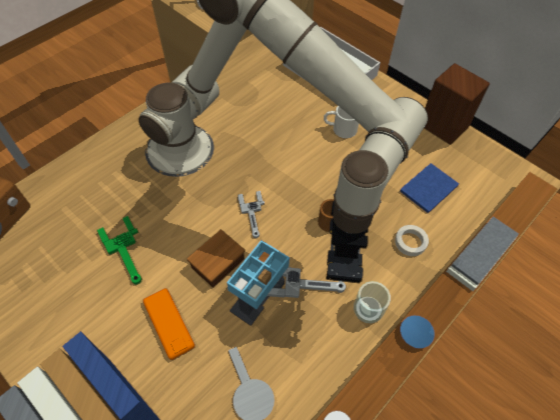

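Run:
```python
from h import *
def ang(f,a,b,z):
    p,q=w(f,*a,z),w(f,*b,z); d=(q-p)[:2]; return np.degrees(np.arctan2(d[1],d[0])).round(2)
print(ang('w14',(288,210),(285,102),.016)); h=w('w14',288,210,.016); print(h,np.linalg.norm(h[:2]-[.5456,-.1167]))
crop('w14',220,350,0,115,6,'w14c')
```

```text
-141.01
[ 0.67863569 -0.00734353  0.016     ] 0.17221304484063535
```

View pics/w14c.png

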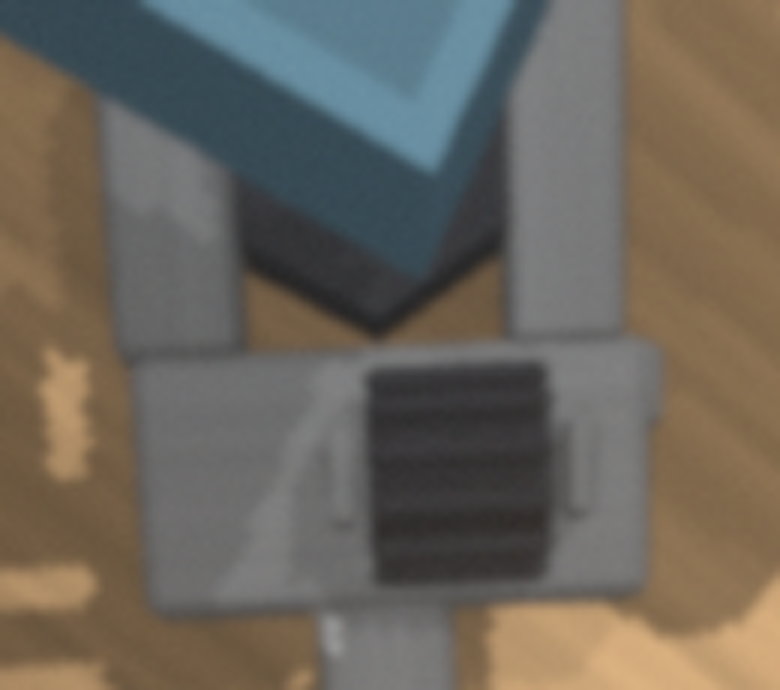

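Emit:
apply_moves:
  steps:
    - [0,0,0,-0.05,0,-0.03,0]
    - [0,0,0,-0.08,-0.05,-0.03,0]
    - [0,0,0,-0.08,-0.1,-0.03,0]
    - [0,0,0,-0.08,-0.1,-0.03,0]

```text
clock: 20.42
eef_pos: [0.7934, -0.0583, 0.1942]
orientation: [179.9, -0.3, -143.2]
wrist_force: [-0.1, -0.9, -0.7]
opening: 0.5
```

Run:
```python
from h import *
to(); snap('top','t15')
print('pot',w('w14',539,180,.078))
a=load('top0')[0].astype(int);b=load('t15')[0].astype(int)
cv2.imwrite('pics/d15.png',np.hstack([load('t15')[0][60:340,80:480],np.abs(a-b).max(2)[60:340,80:480,None].repeat(3,2).clip(0,255).astype('uint8')]))
```

```text
now 20.425 [ 0.7934 -0.0583  0.1942] [ 179.86   -0.31 -143.23] F [-0.12 -0.87 -0.67] op 0.5
pot [0.51858074 0.12870439 0.078     ]
```

View pics/d15.png

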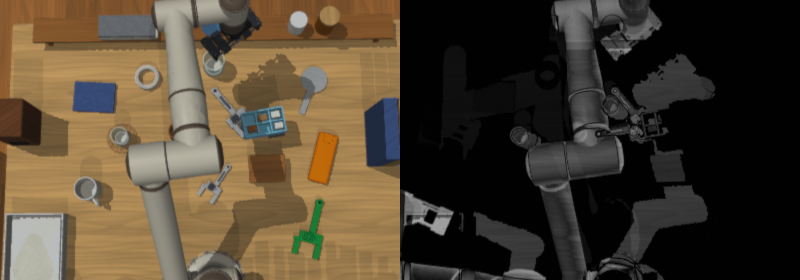

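Run:
```python
from h import *
snap('scene','s16')
a=load('top0')[0][150:230,260:390];b=load('t15')[0][150:230,260:390]
c=load('scene0')[0][150:300,200:400];d=load('s16')[0][150:300,200:400]
cv2.imwrite('pics/e16.png',np.vstack([cv2.resize(np.hstack([a,b]),(800,246)),cv2.resize(np.hstack([c,d]),(800,300))]))
```

```text
(no output)
```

View pics/e16.png

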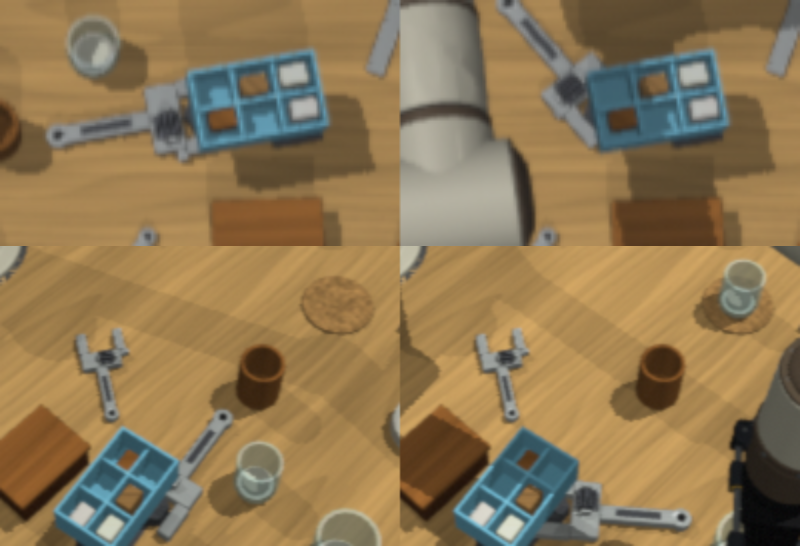

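```bash
python3 -c "
from cell import *
print(close_job())"
```

```text
the job is handed in; nothing more can be done
None
```

The job is done and handed in at about 20.5 s of the 67 s allowed.

- **Jar:** The small glass jar was the one in the handle's swing. I stood it upright on the cork coaster and never touched the wooden pot.
- **Worm:** Three strokes closed the jaws from about 51 mm to about 40 mm. I stopped when the push rose to about 16 N and the pictures showed both jaws on the nut's flats.
- **Swing:** I straddled the handle with the fingers and pushed it round clockwise. Its measured direction went from about -81.3° to about -141.0°, so the nut turned about 60° (1.04 rad).

**Last checks:**
- The jaws are still on the flats, and the wrench lies flat on the nut and clear of both pots and the look-alike jar.
- Comparing pictures from start and end, I saw no bystander shifted; the differences at the tray were only shadows. The arm hid part of the last overhead picture.
- One wrist-camera reading put the pot about 1 cm from where it began. It was taken at the picture's edge, and the before-and-after scene pictures show the pot unmoved.
- The wrench's starting direction is uncertain by about 1°, because the pictures gave values from -80° to -81.8°. The turn is uncertain by about the same.

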